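Bed a lollipop stand down on its parallels in the vise

TASK

The timber lollipop stand in the small bench vise has to sit tight on its two steel strips before it is drilled. Push the strip that sticks out back in under the block until its ends are level with its neighbour's, then press the block down in the jaws until it is fully down and both strips are pinched so firmly that neither would slide. Bear down firmly and steadily with about 20 N, but never above 30 N or the timber dents; leave the other things on the table alone.

Things in the scene. Friction and masses are not known exactly. Their poses are not given: they have to be found in the camera images.
- vise: small grey bench vise fixed to the table, foot 165 x 100 mm; origin on the table under the block's middle; x = closing direction (screw and cross bar at -x, 90 mm out, 46 mm high), y along the jaws. Bed 100 mm long (y), its top 30 mm above the table; jaws inside at x = -30, +30 mm, tops 72 mm high; beyond y = -50 mm only the strips' ends stand above the table
- stand_block: timber lollipop stand, four small holes in its top, 60 (x) x 80 (y) x 40 mm high, between the jaws above the strips; origin at the centre of its underside, axes as the vise's. Starts 5 to 7 mm up, rocked up to 0.05 rad about y. Jaw friction holds it: sinks under about 7 N, rocks under 0.08 N m, stays where left. Seated, its underside is 50 mm above the table: a firm stop (gives up to 1 mm)
- press_near (a point): point on the block's top over the strip nearer the screw (block x = -16, y = 0, z = 40 mm). A steady press of 18 to 25 N here and then at press_far leaves both strips pinched after release; much less leaves them loose
- press_far (a point): the like point over the other strip (block x = +16, y = 0, z = 40 mm)
- strip_a: loose steel strip, 12 wide (its x) x 160 long (y) x 20 mm high, 0.28 kg; origin at the centre of its underside. Lies on the vise's bed along vise y, at vise x = -21 or +21 mm (varies). Home: vise y = 0, ends 40 mm beyond the block. One of the two starts 30 to 45 mm out to vise -y, the other within 2 mm of home. Slides easily until pinched; rib and jaw guide it with 3 mm play
- strip_b: the other steel strip, the same in every way as strip_a
- tape_roll: bystander: roll of brown tape lying flat, 93 mm across, 48 mm high; origin at the centre of its underside
- choc_bar_0: bystander: flat wrapped bar, 57 x 162 x 12 mm; origin at the centre of its underside
- price_stamp: bystander: wooden hand stamp with a turned knob, 33 x 58 x 76 mm high; origin at the centre of its underside
- marker: bystander: black pen, 131 mm long, 16 mm thick; origin at the centre of its underside
- lollipop_1: bystander: whirl lollipop lying flat, 149 x 64 x 21 mm; origin at the centre of its underside

How it is judged:
By the outcome, as a careful person would: the job done as asked, in the order asked, and still so for the second after the job is handed in, with the robot touching nothing.
It also fails if it takes over 58 s, if anything falls off the work surface, if the arm or the gripper's body presses on something with over 40 N, if the wrist force passes 120 N, or if a joint passes its speed limit or range.

ROBOT

A 6-joint arm with a two-finger parallel gripper is mounted at the origin on a cart in front of the work surface, level with it; the furniture and walls round the work are solid. World frame = base frame: x ahead of the robot, y to its left, z up, the work surface at z = 0. Lengths are in m, angles in rad, forces in N, time in s.
With the tool pointing down it reaches from about 0.325 to 0.925 m from the base axis. Payload 3.1 kg.
Tool frame: the origin (TCP) lies midway between the tips of the shut fingers; the grasp point (between the pads) lies 19 mm behind it; z points along the fingers, y is the line along which they close (so a half turn about z gives the same grasp; the last joint's range is limited). The gripper opens to 85 mm and grips with 20 to 120 N. Pads are 22 mm wide; open, the fingers measure 114 mm over their backs; the gripper's body (76 mm by 85 mm) begins 54 mm behind the grasp point. The pads swing forward as they close: fully open they stand 13 mm farther back than shut.
Start: joints at [-1.23, 0.217, 1.613, -0, 1.311, -0.112], TCP at [0.273, -0.562, 0.231] pointing down, gripper open.
Joint ranges: [-2.75, 2.75], [-0.78, 2.1], [0.31, 2.55], [-1.13, 4.27], [0.13, 2.63], [-2.58, 2.58]. Speed limits (rad/s): [2.79, 2.79, 3.14, 3.14, 3.14, 3.14].

INTERFACE

Orientations are given as a 3x3 rotation matrix whose columns are the frame's x, y, z axes.
In Python, from workcell import env gives the robot as it stands. The module is installed in compiled form; this text tells all that it offers.
- The arm moves only by the shell command python3 -m handwheel 'ROWS' [OPENING]. ROWS is JSON, one flat list of numbers, 4 for each row, row after row: the shift along the tool's x, y, z in cm, then the turn about the tool's z in rad. A call has 1 to 8 rows; each row is the pose to reach, as a shift and turn from the pose commanded when the call began, along the tool's axes at that moment; what a row does not reach only later rows make up. A row lasts 1/10 s, in which the tool goes at most 50 mm and 8.59 degrees, less where a joint would pass 70% of its speed; a pose out of reach is approached as far as the arm can. A call with a gripper value outside its range is refused whole. OPENING is the opening, from 0 (shut) to 1 (fully open), set as the call begins (- or left out, the last holds). The fingers move at their own pace and stop on an object; the grip force is fixed at half the most. Time passes only in rows, so rows that repeat a pose let the fingers close. It gives the time, the measured TCP pose, the force, the opening and the grip force at its end, in the units of the state.
- env.get_obs(): the state, without advancing time (a new reading comes with each control period).
- env.read_camera(name): name is "side" or "top" or "wrist"; returns (picture, depth): 384x512x3 uint8, red, green, blue; 384x512 float32, m along the optical axis (not along the pixel's ray), 0 where there is no reading.
- env.camera_params(name): a dict with "intrinsics" (3x3 intrinsics, pixels), "R" (3x3) and "t" (3): a world point X has camera coordinates R X + t; the wrist camera has in their place "hand_eye" (4x4, takes a point from camera to tool coordinates, whose origin is the TCP and whose axes are the flange's). Camera axes: x right, y down, z forward; pixel columns grow to the right and rows downward; lengths in m; the calibration is good to about 2 mm. The wrist camera is an equidistant fisheye: a pixel r from the principal point sees the ray r / f radians off the axis. A picture is of the moment at which its call begins: read the wrist's pose just before it. camera_params takes no time and is no camera call.
- env.job_done(): hands the job in; it is judged then, once.
Trained networks look in the newest picture that a camera, given by its name, has taken for a name from the list of things; names that differ only in an ending like _2 or _b are one class to them, and where a whole thing is asked for, a point or a joint stands for the part that bears it (a point fixed in the world has none). Each returns a list of dicts, best first, with "p" (0 to 1); they miss things now and then, are a little off and sometimes report something else, mostly with a low value. They report only what shows in the picture. A call takes as long as a camera call.
- env.boxes_of(thing, camera): "xy" ([column, row] in pixels, amid what is visible of it).
- env.tip_of(thing, camera): "xy" ([column, row] in pixels: a listed point, or the origin of a listed thing).
The state is a dict: "time_s": time; "joint_positions": joint angles; "qd": joint speeds; "effort": joint torques, N m; "eef_pos": TCP position; "tcp_rot": TCP orientation; "ft_force": force on the tool from outside, world axes, zero at the start; "torque": the same for the moment, N m; "grip_width": finger opening in m; "grasp_force": force on a finger pad.
Only numpy, scipy, OpenCV 4.12 (cv2) and the standard library are available. Lean on these libraries where they do the work, as an engineer would, in place of code of your own. Each camera call takes 0.05 s, during which the arm holds its last target. There are 200 camera calls.

## Working session

There is one attempt and no reset: what is moved stays moved. The work goes in short steps, Python scripts to look and compute and a shell command to move; the robot and the scene stay as the last step left them, time stands still between calls to the robot, and variables do not carry over. Pictures are saved under pics/ and viewed, at most 10 in all, crops included, and the job is handed in when it is done.

```bash
mkdir -p pics
cat > h.py <<'E'
import numpy as np, cv2
from workcell import env
def pts(cam):
    im,d=env.read_camera(cam); P=env.camera_params(cam); K=np.array(P["intrinsics"])
    v,u=np.mgrid[:384,:512]
    c=np.stack([(u-K[0,2])/K[0,0]*d,(v-K[1,2])/K[1,1]*d,d],-1)
    X=(c-np.array(P["t"]))@np.array(P["R"])
    X[d==0]=np.nan
    return im,X
def st():
    o=env.get_obs(); print(o["time_s"],np.round(o["eef_pos"],4),np.round(o["tcp_rot"],3).tolist(),np.round(o["ft_force"],1),o["grip_width"])
E
python3 - <<'E'
from h import *
st()
for c in ("top","side"):
    im,X=pts(c); np.save(c+".npy",X); cv2.imwrite(f"pics/{c}0.png",im[...,::-1])
    for t in ("vise","stand_block","press_near","press_far","strip_a","tape_roll","choc_bar_0","price_stamp","marker","lollipop_1"):
        for f in ((env.tip_of,) if t!="strip_a" else (env.boxes_of,env.tip_of)):
            for r in f(t,c)[:2]:
                u,v=np.round(r["xy"]).astype(int); print(c,t,f.__name__,round(r["p"],2),u,v,np.round(X[min(v,383),min(u,511)],3))
E
```

```text
0.0 [ 0.2732 -0.5612  0.23  ] [[0.899, 0.437, -0.001], [0.437, -0.899, 0.002], [0.0, -0.002, -1.0]] [-0.2 -0.7  1.4] 0.08534334481394458
top vise call 0.72 282 203 [ 0.478 -0.06   0.097]
top stand_block call 0.75 285 194 [ 0.503 -0.069  0.099]
top press_near call 0.8 284 201 [ 0.483 -0.065  0.099]
top press_far call 0.8 287 189 [ 0.518 -0.076  0.095]
top press_far call 0.26 356 174 [ 0.578 -0.301  0.012]
top strip_a call 0.58 309 204 [ 0.481 -0.144  0.049]
top strip_a call 0.5 266 191 [ 0.523 -0.018  0.047]
top strip_a call 0.41 297 206 [ 0.469 -0.103  0.09 ]
top strip_a call 0.31 355 175 [ 0.577 -0.301  0.001]
top tape_roll call 0.91 180 185 [ 0.556  0.246 -0.003]
top tape_roll call 0.23 112 190 [ 0.544  0.455 -0.001]
top choc_bar_0 call 0.58 171 225 [0.432 0.271 0.005]
top price_stamp call 0.7 380 195 [ 0.508 -0.366  0.025]
top marker call 0.76 358 172 [ 0.583 -0.307  0.017]
top lollipop_1 call 0.68 110 189 [0.544 0.456 0.015]
side vise call 0.67 283 203 [ 0.464 -0.016  0.033]
side stand_block call 0.92 282 190 [ 0.475 -0.028  0.072]
side press_near call 0.87 287 176 [ 0.488 -0.082  0.099]
side press_far call 0.66 278 178 [ 0.508 -0.058  0.097]
side press_far call 0.49 282 201 [ 0.47  -0.02   0.037]
side strip_a call 0.43 268 197 [ 0.519 -0.012  0.043]
side strip_a call 0.59 293 193 [ 0.449 -0.055  0.057]
side strip_a call 0.51 277 195 [ 0.509 -0.052  0.036]
side tape_roll call 0.94 208 239 [0.525 0.284 0.034]
side choc_bar_0 call 0.82 238 258 [0.422 0.284 0.009]
side choc_bar_0 call 0.6 208 243 [0.525 0.285 0.022]
side price_stamp call 0.75 319 172 [ 0.506 -0.368  0.012]
side marker call 0.7 293 192 [ 0.449 -0.056  0.06 ]
side marker call 0.67 296 177 [ 0.573 -0.299  0.   ]
side lollipop_1 call 0.59 157 280 [ 0.546  0.455 -0.001]
```

Run:
```python
from h import *
a=cv2.imread("pics/top0.png")[150:250,230:400]; b=cv2.imread("pics/side0.png")[140:230,220:340]
cv2.imwrite("pics/c0.png",np.vstack([cv2.resize(a,(510,300),interpolation=2),cv2.resize(b,(510,298),interpolation=2)]))
X=np.load("top.npy").reshape(-1,3)
near=(abs(X[:,0]-.5)<.13)&(abs(X[:,1]+.07)<.17)
B=X[near&(X[:,2]>.088)]; r=cv2.minAreaRect(B[:,:2].astype(np.float32)*1000); print("block top",len(B),r,B.mean(0))
c=np.c_[B[:,:2],np.ones(len(B))]; print(np.linalg.lstsq(c,B[:,2],rcond=None)[0])
S=X[near&(abs(X[:,2]-.05)<.008)]; print(len(S)); print(np.round(S[np.lexsort((S[:,0],S[:,1]))],3).tolist()[:150])
```

```text
block top 2030 ((570.4060668945312, -31.573760986328125), (250.44667053222656, 125.97404479980469), 38.432308197021484) [ 0.58214486 -0.00585264  0.31592653]
[-0.60534117  4.28016039  0.69337303]
443
[[0.469, -0.189, 0.043], [0.48, -0.189, 0.049], [0.477, -0.189, 0.048], [0.471, -0.188, 0.048], [0.474, -0.188, 0.051], [0.469, -0.187, 0.042], [0.477, -0.186, 0.048], [0.48, -0.186, 0.05], [0.471, -0.185, 0.049], [0.474, -0.185, 0.051], [0.477, -0.183, 0.046], [0.474, -0.183, 0.048], [0.48, -0.183, 0.05], [0.468, -0.182, 0.047], [0.47, -0.181, 0.054], [0.468, -0.18, 0.047], [0.477, -0.179, 0.05], [0.48, -0.179, 0.051], [0.471, -0.179, 0.051], [0.474, -0.177, 0.049], [0.48, -0.177, 0.05], [0.471, -0.176, 0.05], [0.477, -0.176, 0.053], [0.469, -0.175, 0.043], [0.477, -0.174, 0.047], [0.48, -0.174, 0.051], [0.474, -0.173, 0.05], [0.471, -0.173, 0.052], [0.469, -0.171, 0.043], [0.48, -0.171, 0.05], [0.477, -0.171, 0.05], [0.474, -0.17, 0.05], [0.471, -0.17, 0.051], [0.481, -0.168, 0.047], [0.475, -0.168, 0.046], [0.471, -0.167, 0.05], [0.476, -0.167, 0.054], [0.478, -0.165, 0.046], [0.469, 
[... 1929 characters left out ...]
 -0.129, 0.05], [0.472, -0.129, 0.051], [0.523, -0.129, 0.048], [0.52, -0.129, 0.048], [0.517, -0.128, 0.051], [0.514, -0.128, 0.05], [0.481, -0.127, 0.048], [0.473, -0.127, 0.046], [0.512, -0.126, 0.042], [0.478, -0.126, 0.053], [0.475, -0.126, 0.053], [0.523, -0.126, 0.049], [0.52, -0.125, 0.049], [0.517, -0.125, 0.049], [0.513, -0.124, 0.055], [0.482, -0.124, 0.046], [0.475, -0.123, 0.048], [0.478, -0.123, 0.052], [0.472, -0.123, 0.051], [0.518, -0.123, 0.045], [0.521, -0.123, 0.047], [0.523, -0.122, 0.05], [0.514, -0.122, 0.049], [0.481, -0.121, 0.047], [0.476, -0.121, 0.046], [0.478, -0.12, 0.05], [0.472, -0.12, 0.049], [0.521, -0.12, 0.046], [0.53, -0.12, 0.049], [0.523, -0.119, 0.05]]
```

View pics/c0.png

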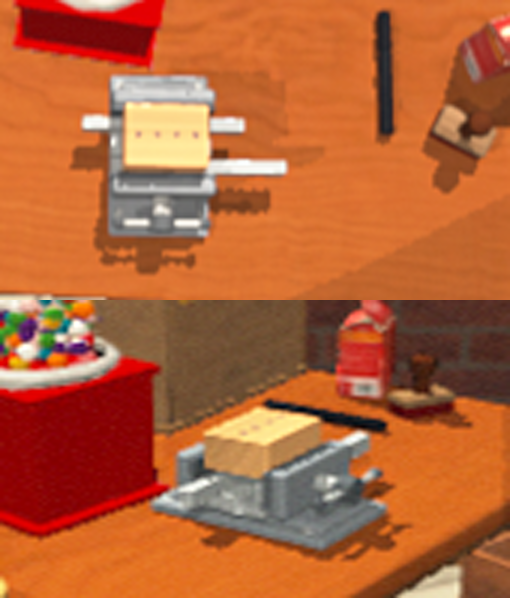

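```bash
cat >> h.py <<'E'
def fit(X):
    X=X.reshape(-1,3); X=X[(abs(X[:,0]-.5)<.06)&(abs(X[:,1]+.07)<.16)]
    B=X[(X[:,2]>.08)&(X[:,2]<.112)]; r=cv2.minAreaRect(B[:,:2].astype(np.float32)*1000)
    c=B[:,:2].mean(0); print("block",len(B),np.round(r[0],1),np.round(r[1],1),round(r[2],1),"mean",B.mean(0).round(4),"plane",np.linalg.lstsq(np.c_[B[:,:2]-c,np.ones(len(B))],B[:,2],rcond=None)[0].round(4))
    for n,lo,hi in(("near",.462,.488),("far",.506,.530)):
        S=X[(X[:,0]>lo)&(X[:,0]<hi)&(abs(X[:,2]-.049)<.007)&(abs(X[:,1]+.07)>.052)]
        p=np.polyfit(S[:,1]+.07,S[:,0],1); ys=S[:,1]
        print(n,len(S),"slope,x@-.07",p.round(4),"ends",ys.min().round(4),ys.max().round(4),"z",S[:,2].mean().round(4),"x@-.15",np.polyval(p,-.08).round(4), "cnt<", [(S[ys<-.105,1]<e).sum() for e in(-.19,-.188,-.152,-.15,-.148)])
E
python3 - <<'E'
from h import *
fit(np.load("top.npy"))
E
```

```text
block 613 [500.7 -68.8] [79.5 61.1] 88.4 mean [ 0.4992 -0.0678  0.0963] plane [0.0144 0.0022 0.0963]
near 99 slope,x@-.07 [0.0413 0.479 ] ends -0.1893 -0.1229 z 0.0493 x@-.15 0.4757 cnt< [np.int64(0), np.int64(5), np.int64(58), np.int64(59), np.int64(62)]
far 89 slope,x@-.07 [0.0357 0.5204] ends -0.1499 0.0087 z 0.0484 x@-.15 0.5175 cnt< [np.int64(0), np.int64(0), np.int64(0), np.int64(0), np.int64(4)]
```

```bash
python3 -m handwheel '[5,-3,0,-0.14, 10,-6,0,-0.28, 15,-9,0,-0.42, 20,-12,0,-0.56, 25,-15,0,-0.70, 30,-18,0,-0.84, 34.6,-20.6,0,-0.98, 34.6,-20.6,0,-1.082]' 0.33; python3 -c "
from h import *
st()"
```

```text
time_s: 2.0
eef_pos: [0.4939, -0.2259, 0.2317]
tcp_rot: [[0.031, 1.0, 0.001], [1.0, -0.031, -0.001], [-0.001, 0.001, -1.0]]
ft_force: [0.4, -0.2, 0.1]
grip_width: 0.0282
grasp_force: 0.0
2.0 [ 0.4939 -0.2259  0.2317] [[0.031, 1.0, 0.001], [1.0, -0.031, -0.001], [-0.001, 0.001, -1.0]] [ 0.4 -0.2  0.1] 0.028189551511039457
```

```bash
python3 -m handwheel '[0,0,4,0.005, 0,0,8,0.005, 0,0,12,0.005, 0,0,16,0.005, 0,0,18.5,0.005, 0,0,19.7,0.005, 0,0,19.7,0.005]'
python3 - <<'E'
from h import *
o=env.get_obs();im,d=env.read_camera("wrist"); cv2.imwrite("pics/w1.png",im[...,::-1]); st()
E
```

```text
time_s: 2.7
eef_pos: [0.4916, -0.2268, 0.0326]
tcp_rot: [[0.041, 0.999, -0.003], [0.999, -0.041, 0.002], [0.002, -0.003, -1.0]]
ft_force: [-0.6, -0.7, -0.3]
grip_width: 0.0284
grasp_force: 0.0
2.75 [ 0.493  -0.2277  0.0343] [[0.041, 0.999, -0.0], [0.999, -0.041, 0.0], [0.0, -0.0, -1.0]] [ 0.2 -0.1  1.3] 0.027684708557378434
```

View pics/w1.png

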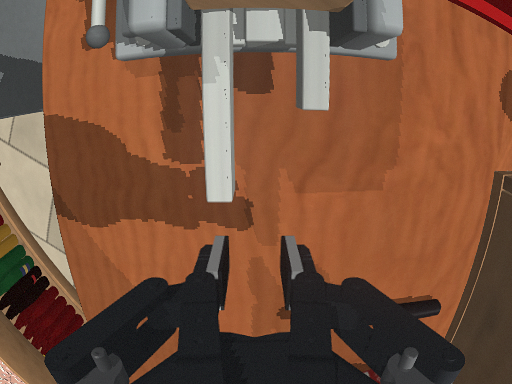

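```bash
cat >> h.py <<'E'
def wpts():
    o=env.get_obs(); im,d=env.read_camera("wrist"); P=env.camera_params("wrist"); K=np.array(P["intrinsics"]); H=np.array(P["hand_eye"])
    v,u=np.mgrid[:384,:512]; a=(u-K[0,2])/K[0,0]; b=(v-K[1,2])/K[1,1]; r=np.hypot(a,b)+1e-9
    s=np.tan(np.minimum(r,1.5))/r
    T=np.stack([a*s*d,b*s*d,d],-1)@H[:3,:3].T+H[:3,3]
    T[d==0]=np.nan
    return im,T,T@np.array(o["tcp_rot"]).T+np.array(o["eef_pos"])
E
python3 - <<'E'
from h import *
im,T,W=wpts(); st()
for n,r0,r1,c0,c1 in(("near",80,215,195,245),("far",50,125,290,340)):
    m=np.zeros(W.shape[:2],bool); m[r0:r1,c0:c1]=1
    m&=abs(W[...,2]-.05)<.005
    S=W[m]; p=np.polyfit(S[:,1]+.07,S[:,0],1)
    print(n,m.sum(),S[:,2].mean().round(4),"y end",S[:,1].min().round(4),"slope,x@-.07",p.round(4),"width",(S[:,0]-np.polyval(p,S[:,1]+.07)).min(),(S[:,0]-np.polyval(p,S[:,1]+.07)).max(),"tool y",T[m][:,1].mean())
m=np.zeros(W.shape[:2],bool); m[230:310,190:310]=1; m&=W[...,2]<.09
for r in(236,240,246,256,270):
    print(r,[(c,*(T[r,c]*1000).round(0).astype(int)) for c in range(196,316,4) if T[r,c,2]<.02 and T[r,c,2]>-.06])
E
```

```text
2.8 [ 0.494  -0.2283  0.0355] [[0.041, 0.999, 0.002], [0.999, -0.041, -0.001], [-0.001, 0.002, -1.0]] [1.3 0.5 0.4] 0.028206695302399852
near 3267 0.0489 y end -0.1911 slope,x@-.07 [0.0376 0.4818] width -0.006554676325850495 0.006048705695222811 tool y -0.017361728319706424
far 1644 0.049 y end -0.1513 slope,x@-.07 [0.035 0.523] width -0.005906364546255816 0.006570337799733483 tool y 0.023899607849335824
236 [(216, np.int64(12), np.int64(-20), np.int64(-4)), (220, np.int64(12), np.int64(-18), np.int64(-5)), (224, np.int64(12), np.int64(-16), np.int64(-5)), (284, np.int64(12), np.int64(15), np.int64(-5)), (288, np.int64(11), np.int64(17), np.int64(-4)), (292, np.int64(11), np.int64(20), np.int64(-4))]
240 [(216, np.int64(12), np.int64(-20), np.int64(-9)), (220, np.int64(11), np.int64(-18), np.int64(-9)), (224, np.int64(11), np.int64(-16), np.int64(-8)), (228, np.int64(7), np.int64(-14), np.int64(-1)), (284, np.int64(11), np.int64(15), np.int64(-8)), (288, np.int64(12), np.int64(17), np.int64(-10)), (292, np.int64(11), np.int64(19), np.int64(-9))]
246 [(204, np.int64(8), np.int64(-26),
[... 1669 characters left out ...]
, (212, np.int64(12), np.int64(-18), np.int64(-37)), (216, np.int64(12), np.int64(-16), np.int64(-36)), (220, np.int64(12), np.int64(-15), np.int64(-37)), (224, np.int64(6), np.int64(-14), np.int64(-28)), (228, np.int64(-5), np.int64(-14), np.int64(-11)), (280, np.int64(-9), np.int64(14), np.int64(-6)), (284, np.int64(3), np.int64(14), np.int64(-23)), (288, np.int64(12), np.int64(14), np.int64(-36)), (292, np.int64(11), np.int64(16), np.int64(-36)), (296, np.int64(11), np.int64(18), np.int64(-36)), (300, np.int64(12), np.int64(19), np.int64(-37)), (304, np.int64(7), np.int64(22), np.int64(-30)), (308, np.int64(7), np.int64(24), np.int64(-30)), (312, np.int64(8), np.int64(26), np.int64(-32))]
```

```bash
python3 -m handwheel '[0.6,0.32,0,-0.005, 1.2,0.32,0,-0.005, 2,0.32,0,-0.005, 2.6,0.32,0,-0.005, 3.2,0.32,0,-0.005, 3.8,0.32,0,-0.005, 4.4,0.32,0,-0.005, 5.0,0.32,0,-0.005]' 0.41;  python3 -m handwheel '[0.2,0,0,0, 0.4,0,0,0, 0.6,0,0,0, 0.8,0,0,0, 0.9,0,0,0, 1.0,0,0,0, 1.0,0,0,0]'
python3 - <<'E'
from h import *
im,T,W=wpts(); st(); cv2.imwrite("pics/w2.png",im[...,::-1])
E
```

```text
time_s: 3.6
eef_pos: [0.4987, -0.178, 0.0348]
tcp_rot: [[0.036, 0.999, 0.001], [0.999, -0.036, -0.001], [-0.001, 0.001, -1.0]]
ft_force: [0.3, -3.8, 2.7]
grip_width: 0.0351
grasp_force: 1.7
time_s: 4.3
eef_pos: [0.4987, -0.1678, 0.0344]
tcp_rot: [[0.036, 0.999, 0.0], [0.999, -0.036, 0.0], [0.0, 0.0, -1.0]]
ft_force: [0.6, -2.9, 3.2]
grip_width: 0.035
grasp_force: 1.7
4.35 [ 0.4986 -0.1678  0.0343] [[0.036, 0.999, 0.0], [0.999, -0.036, 0.0], [0.0, 0.0, -1.0]] [ 0.3 -3.7  2.4] 0.03491032483129845
```

View pics/w2.png

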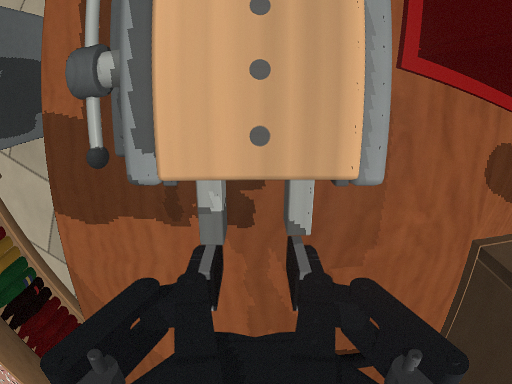

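```bash
python3 -m handwheel '[0.15,0,0,0, 0.3,0,0,0, 0.4,0,0,0, 0.4,0,0,0]'; python3 -m handwheel '[0.1,0,0,0, 0.1,0,0,0]'
python3 - <<'E'
from h import *
im,T,W=wpts(); np.save("w3.npy",W); cv2.imwrite("pics/w3.png",cv2.resize(im[170:280,170:350,::-1],(720,440)))
for n,c0,c1 in(("near",192,232),("far",282,320)):
    m=np.zeros(W.shape[:2],bool); m[180:260,c0:c1]=1; m&=abs(W[...,2]-.05)<.005
    S=W[m]; print(n,m.sum(),S[:,1].min(),np.percentile(S[:,1],2),S[:,1].max())
E
```

```text
time_s: 4.75
eef_pos: [0.4986, -0.1636, 0.0343]
tcp_rot: [[0.036, 0.999, -0.0], [0.999, -0.036, 0.0], [0.0, -0.0, -1.0]]
ft_force: [-0.4, -3.1, 3.7]
grip_width: 0.0355
grasp_force: 1.6
time_s: 4.95
eef_pos: [0.4987, -0.1626, 0.0342]
tcp_rot: [[0.036, 0.999, -0.0], [0.999, -0.036, 0.0], [0.0, -0.0, -1.0]]
ft_force: [0.4, -2.4, 2.6]
grip_width: 0.0346
grasp_force: 1.5
near 1421 -0.15839564904764494 -0.15438451964751834 -0.12452570533258137
far 1491 -0.1611899166575538 -0.15652711731099597 -0.12577798172760307
```

View pics/w3.png

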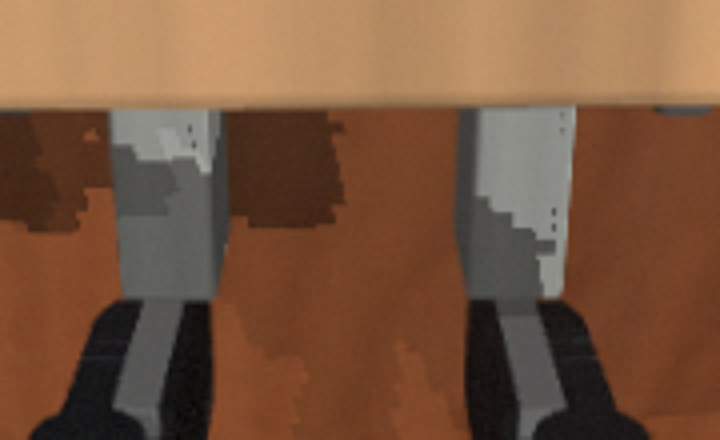

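```bash
python3 -m handwheel '[0.05,0,0,0, 0.05,0,0,0, -1,0,0,0, -2.5,0,0,0, -2.5,0,-4,0, -2.5,0,-9,0, -2.5,0,-9,0]'
python3 - <<'E'
from h import *
im,T,W=wpts(); st()
for n,c0,c1 in(("near",195,240),("far",282,340)):
    m=np.zeros(W.shape[:2],bool); m[100:225,c0:c1]=1; m&=abs(W[...,2]-.05)<.006
    S=W[m]; print(n,m.sum(),S.mean(0).round(4),S[:,1].min(),np.percentile(S[:,1],1))
B=W[(abs(W[...,2]-.096)<.006)&(abs(W[...,0]-.5)<.05)&(abs(W[...,1]+.07)<.06)]
print(len(B),np.percentile(B,[1,99],axis=0).round(4)); 
c=B[:,:2].mean(0);print(c,np.linalg.lstsq(np.c_[B[:,:2]-c,np.ones(len(B))],B[:,2],rcond=None)[0])
X=np.load("top.npy").reshape(-1,3)
for y in(-.12,-.08,-.04,0,.04):
    m=(X[:,2]>.12)&(abs(X[:,1]-y)<.02)&(X[:,0]>.45); print(y,X[m].min(0).round(3) if m.any() else None)
E
```

```text
time_s: 5.7
eef_pos: [0.5028, -0.1912, 0.1314]
tcp_rot: [[0.037, 0.999, 0.012], [0.999, -0.037, -0.006], [-0.005, 0.012, -1.0]]
ft_force: [2.1, -0.9, 0.3]
grip_width: 0.035
grasp_force: 0.0
5.75 [ 0.5009 -0.1902  0.1284] [[0.037, 0.999, 0.008], [0.999, -0.037, -0.003], [-0.003, 0.008, -1.0]] [ 0.3 -0.9  0.3] 0.03491737133963467
near 820 [ 0.4789 -0.1298  0.0491] -0.1499727512912218 -0.14926138738546652
far 54 [ 0.5285 -0.1252  0.0489] -0.15079822583239072 -0.15031840453840473
9683 [[ 0.474  -0.1088  0.0943]
 [ 0.5323 -0.0507  0.0981]]
[ 0.50308423 -0.08015174] [-0.02412476  0.00350669  0.09621617]
-0.12 [ 0.656 -0.14   0.123]
-0.08 [ 0.593 -0.1    0.12 ]
-0.04 [ 0.593 -0.06   0.135]
0 [ 0.6  -0.02  0.12]
0.04 [0.608 0.02  0.121]
```

```bash
python3 -m handwheel '[3,-0.5,0,0, 6,-1,0,0, 9,-1.6,0,0, 11.7,-1.6,0,0, 11.7,-1.6,0.6,0, 11.7,-1.6,1.2,0, 11.7,-1.6,1.2,0, 11.7,-1.6,1.2,0]' 0; python3 -m handwheel '[0,0,0.3,0, 0,0,0.6,0, 0,0,0.8,0, 0,0,0.8,0]'
```

```text
time_s: 6.55
eef_pos: [0.4856, -0.0712, 0.1115]
tcp_rot: [[0.037, 0.999, -0.002], [0.999, -0.037, 0.0], [0.0, -0.002, -1.0]]
ft_force: [-0.4, -0.0, -0.2]
grip_width: -0.0002
grasp_force: 0.0
time_s: 6.95
eef_pos: [0.4858, -0.0704, 0.1039]
tcp_rot: [[0.036, 0.999, -0.001], [0.999, -0.036, 0.0], [0.0, -0.001, -1.0]]
ft_force: [0.1, -0.2, 0.2]
grip_width: -0.0001
grasp_force: 0.0
```

```bash
python3 -m handwheel '[0,0,0.2,0, 0,0,0.4,0, 0,0,0.6,0, 0,0,0.7,0, 0,0,0.8,0, 0,0,0.8,0]';  python3 -m handwheel '[0,0,0.1,0, 0,0,0.2,0, 0,0,0.2,0]'
```

```text
time_s: 7.55
eef_pos: [0.486, -0.0702, 0.097]
tcp_rot: [[0.036, 0.999, -0.001], [0.999, -0.036, 0.0], [0.0, -0.001, -1.0]]
ft_force: [-2.1, 0.9, 4.3]
grip_width: 0.0003
grasp_force: 2.4
time_s: 7.85
eef_pos: [0.486, -0.0702, 0.0951]
tcp_rot: [[0.036, 0.999, -0.001], [0.999, -0.036, 0.0], [0.0, -0.001, -1.0]]
ft_force: [-3.9, 0.9, 5.4]
grip_width: 0.0003
grasp_force: 2.9
```

```bash
python3 -m handwheel '[0,0,0.1,0, 0,0,0.15,0, 0,0,-0.5,0, 0,1.6,-0.8,0, 0,3.2,-0.8,0, 0,3.2,-0.3,0, 0,3.2,-0.1,0, 0,3.2,-0.1,0]';  python3 -m handwheel '[0,0,0.1,0, 0,0,0.2,0, 0,0,0.2,0]'
```

```text
time_s: 8.65
eef_pos: [0.5164, -0.0711, 0.0941]
tcp_rot: [[0.036, 0.999, -0.003], [0.999, -0.036, 0.001], [0.001, -0.003, -1.0]]
ft_force: [0.5, 0.0, -0.9]
grip_width: 0.0004
grasp_force: 0.0
time_s: 8.95
eef_pos: [0.5177, -0.0714, 0.0932]
tcp_rot: [[0.036, 0.999, -0.0], [0.999, -0.036, 0.0], [0.0, -0.0, -1.0]]
ft_force: [0.0, -0.6, -0.4]
grip_width: 0.0001
grasp_force: 0.0
```

```bash
python3 -m handwheel '[0,0,0.05,0, 0,0,0.1,0, 0,0,0.15,0, 0,0,0.2,0, 0,0,0.2,0]';  python3 -m handwheel '[0,0,0.05,0, 0,0,0.1,0, 0,0,0.1,0]'
```

```text
time_s: 9.45
eef_pos: [0.5195, -0.0716, 0.0926]
tcp_rot: [[0.036, 0.999, 0.003], [0.999, -0.036, -0.0], [-0.0, 0.003, -1.0]]
ft_force: [-0.0, 1.8, 5.0]
grip_width: -0.0002
grasp_force: 2.7
time_s: 9.75
eef_pos: [0.5201, -0.0716, 0.092]
tcp_rot: [[0.036, 0.999, 0.004], [0.999, -0.036, -0.0], [-0.0, 0.004, -1.0]]
ft_force: [1.1, 1.9, 6.4]
grip_width: 0.0001
grasp_force: 3.1
```

```bash
python3 -m handwheel '[0,0,-0.5,0, 0,-1.6,-0.8,0, 0,-3.2,-0.8,0, 0,-3.2,-0.4,0, 0,-3.2,-0.2,0, 0,-3.2,-0.1,0, 0,-3.2,0,0, 0,-3.2,0,0]';  python3 -m handwheel '[0,0,0.05,0, 0,0,0.1,0, 0,0,0.1,0]';  python3 -m handwheel '[0,0,0.05,0, 0,0,0.1,0, 0,0,0.1,0]'
```

```text
time_s: 10.55
eef_pos: [0.4849, -0.0702, 0.0903]
tcp_rot: [[0.036, 0.999, -0.004], [0.999, -0.036, 0.0], [0.0, -0.004, -1.0]]
ft_force: [-3.7, 0.8, 4.2]
grip_width: 0.0001
grasp_force: 2.6
time_s: 10.85
eef_pos: [0.4849, -0.0702, 0.0899]
tcp_rot: [[0.036, 0.999, -0.005], [0.999, -0.036, 0.001], [0.0, -0.005, -1.0]]
ft_force: [-6.2, 0.9, 10.6]
grip_width: 0.0002
grasp_force: 5.7
time_s: 11.15
eef_pos: [0.4848, -0.0702, 0.0896]
tcp_rot: [[0.035, 0.999, -0.006], [0.999, -0.035, 0.001], [0.0, -0.006, -1.0]]
ft_force: [-9.8, 1.7, 16.5]
grip_width: -0.0
grasp_force: 8.0
```

```bash
python3 -m handwheel '[0,-0.05,0.03,0, 0,-0.1,0.05,0, 0,-0.1,0.05,0]'
```

```text
time_s: 11.45
eef_pos: [0.4847, -0.0702, 0.0896]
tcp_rot: [[0.036, 0.999, -0.004], [0.999, -0.036, 0.001], [0.0, -0.004, -1.0]]
ft_force: [-9.3, 1.3, 16.3]
grip_width: 0.0002
grasp_force: 8.1
```

```bash
python3 -m handwheel '[0,-0.05,0.03,0, 0,-0.05,0.06,0, 0,-0.05,0.06,0, 0,-0.05,0.06,0]'
```

```text
time_s: 11.85
eef_pos: [0.4846, -0.0702, 0.0895]
tcp_rot: [[0.036, 0.999, -0.003], [0.999, -0.036, 0.001], [0.0, -0.003, -1.0]]
ft_force: [-9.3, 2.3, 17.7]
grip_width: -0.0002
grasp_force: 9.2
```

```bash
python3 -m handwheel '[0,0,0.03,0, 0,0,0.06,0, 0,0,0.06,0, 0,0,0.06,0, 0,0,0.06,0]'
```

```text
time_s: 12.35
eef_pos: [0.4846, -0.0702, 0.0894]
tcp_rot: [[0.036, 0.999, -0.003], [0.999, -0.036, 0.001], [0.0, -0.003, -1.0]]
ft_force: [-9.7, 2.4, 21.5]
grip_width: 0.0002
grasp_force: 10.7
```

```bash
python3 -m handwheel '[0,0,0,0, 0,0,0,0, 0,0,0,0, 0,0,0,0, 0,0,0,0, 0,0,0,0, 0,0,0,0, 0,0,0,0]'; python3 -m handwheel '[0,0,-0.4,0, 0,0,-1,0, 0,1.6,-1.2,0, 0,3.35,-1.2,0, 0,3.35,-0.9,0, 0,3.35,-0.7,0, 0,3.35,-0.6,0, 0,3.35,-0.6,0]';  python3 -m handwheel '[0,0,0.1,0, 0,0,0.15,0, 0,0,0.2,0, 0,0,0.2,0]'
```

```text
time_s: 13.15
eef_pos: [0.4847, -0.0702, 0.0894]
tcp_rot: [[0.036, 0.999, -0.003], [0.999, -0.036, 0.001], [0.0, -0.003, -1.0]]
ft_force: [-10.0, 2.6, 21.0]
grip_width: -0.0002
grasp_force: 10.7
time_s: 13.95
eef_pos: [0.5167, -0.0712, 0.0917]
tcp_rot: [[0.036, 0.999, -0.002], [0.999, -0.036, 0.001], [0.0, -0.002, -1.0]]
ft_force: [0.0, -0.5, -0.1]
grip_width: -0.0003
grasp_force: 0.0
time_s: 14.35
eef_pos: [0.518, -0.0715, 0.0906]
tcp_rot: [[0.036, 0.999, 0.0], [0.999, -0.036, 0.0], [0.0, 0.0, -1.0]]
ft_force: [-0.6, -0.5, 0.0]
grip_width: -0.0002
grasp_force: 0.0
```

```bash
python3 -m handwheel '[0,0,0.05,0, 0,0,0.1,0, 0,0,0.15,0, 0,0,0.15,0]';  python3 -m handwheel '[0,0,0.05,0, 0,0,0.1,0, 0,0,0.1,0]'
```

```text
time_s: 14.75
eef_pos: [0.5182, -0.0715, 0.0895]
tcp_rot: [[0.036, 0.999, -0.0], [0.999, -0.036, -0.0], [-0.0, -0.0, -1.0]]
ft_force: [-0.2, 0.7, 3.2]
grip_width: 0.0002
grasp_force: 1.6
time_s: 15.05
eef_pos: [0.5184, -0.0715, 0.0894]
tcp_rot: [[0.036, 0.999, 0.0], [0.999, -0.036, -0.0], [-0.0, 0.0, -1.0]]
ft_force: [-3.0, 0.5, 7.1]
grip_width: -0.0
grasp_force: 4.0
```

```bash
python3 -m handwheel '[0,0,0.05,0, 0,0,0.1,0, 0,0,0.15,0, 0,0,0.15,0]';  python3 -m handwheel '[0,0,0.03,0, 0,0,0.06,0, 0,0,0.06,0]'
```

```text
time_s: 15.45
eef_pos: [0.5188, -0.0715, 0.0892]
tcp_rot: [[0.036, 0.999, 0.0], [0.999, -0.036, -0.0], [-0.0, 0.0, -1.0]]
ft_force: [-4.4, 2.4, 14.7]
grip_width: -0.0002
grasp_force: 7.2
time_s: 15.75
eef_pos: [0.5188, -0.0715, 0.0891]
tcp_rot: [[0.036, 0.999, 0.0], [0.999, -0.036, 0.0], [0.0, 0.0, -1.0]]
ft_force: [-6.0, 1.6, 17.5]
grip_width: 0.0001
grasp_force: 8.7
```

```bash
python3 -m handwheel '[0,0,0.03,0, 0,0,0.07,0, 0,0,0.07,0, 0,0,0.07,0, 0,0,0.07,0, 0,0,0.07,0, 0,0,0.07,0, 0,0,0.07,0]';  python3 -m handwheel '[0,0,0,0, 0,0,0,0, 0,0,0,0, 0,0,0,0]'
```

```text
time_s: 16.55
eef_pos: [0.5189, -0.0715, 0.0892]
tcp_rot: [[0.036, 0.999, 0.0], [0.999, -0.036, -0.0], [-0.0, 0.0, -1.0]]
ft_force: [-8.4, 1.5, 20.5]
grip_width: -0.0001
grasp_force: 10.5
time_s: 16.95
eef_pos: [0.5189, -0.0715, 0.0891]
tcp_rot: [[0.036, 0.999, 0.0], [0.999, -0.036, -0.0], [-0.0, 0.0, -1.0]]
ft_force: [-8.2, 1.6, 21.4]
grip_width: 0.0002
grasp_force: 10.4
```

```bash
python3 -m handwheel '[0,0,-0.5,0, 0,0,-2,0, 0,0,-5,0, -5,-1.5,-6,0, -10,-1.5,-6,0, -15,-1.5,-6,0, -15,-1.5,-6,0, -15,-1.5,-6,0]'
python3 - <<'E'
from h import *
im,T,W=wpts(); st(); a=im[...,::-1]
for n,lo,hi in(("near",.468,.492),("far",.508,.534)):
    m=(W[...,0]>lo)&(W[...,0]<hi)&(abs(W[...,2]-.05)<.006)&(W[...,1]<-.112)&(W[...,1]>-.17); m[240:]=0
    S=W[m]; print(n,m.sum(),S.mean(0).round(4),S[:,1].min(),np.percentile(S[:,1],1))
B=W[(abs(W[...,2]-.09)<.006)&(abs(W[...,0]-.5)<.05)&(abs(W[...,1]+.07)<.06)]
c=B[:,:2].mean(0);print(c,np.linalg.lstsq(np.c_[B[:,:2]-c,np.ones(len(B))],B[:,2],rcond=None)[0])
im,X=pts("top"); fit(X)
b=cv2.resize(im[160:230,240:330,::-1],(493,384),interpolation=2); b=cv2.resize(b,(493,384))
cv2.imwrite("pics/f.png",cv2.resize(np.hstack([a,b]),(800,306)))
E
```

```text
time_s: 17.75
eef_pos: [0.4975, -0.2221, 0.1456]
tcp_rot: [[0.039, 0.999, 0.0], [0.999, -0.039, 0.0], [0.0, 0.0, -1.0]]
ft_force: [-0.3, 0.1, 0.0]
grip_width: -0.0001
grasp_force: 0.0
17.8 [ 0.4974 -0.2206  0.1452] [[0.037, 0.999, -0.0], [0.999, -0.037, 0.001], [0.001, -0.0, -1.0]] [-0.4  0.1  0.6] -0.00026034910352979763
near 738 [ 0.4789 -0.1306  0.0488] -0.15004950580461923 -0.14944982248155994
far 783 [ 0.5215 -0.1314  0.0488] -0.15111829978424068 -0.15092966565919907
[ 0.50182658 -0.09207878] [0.00029939 0.01247909 0.08875178]
block 587 [499.6 -68.7] [78.7 59.5] 88.9 mean [ 0.4992 -0.0683  0.0893] plane [-0.0017  0.0035  0.0893]
near 86 slope,x@-.07 [0.0334 0.478 ] ends -0.147 0.0098 z 0.0491 x@-.15 0.4753 cnt< [np.int64(0), np.int64(0), np.int64(0), np.int64(0), np.int64(0)]
far 86 slope,x@-.07 [0.0362 0.5205] ends -0.15 0.0087 z 0.0488 x@-.15 0.5176 cnt< [np.int64(0), np.int64(0), np.int64(0), np.int64(1), np.int64(4)]
```

View pics/f.png

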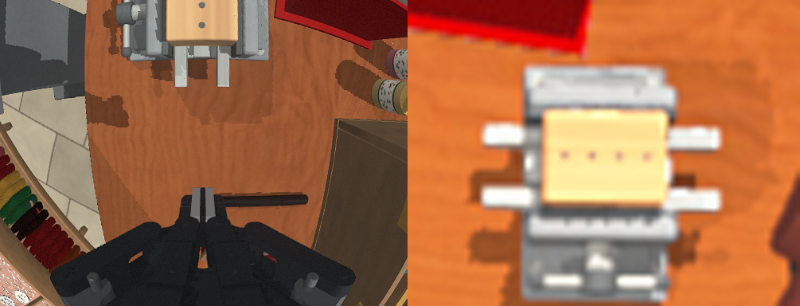

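```bash
python3 -c "
from workcell import env
print(env.job_done())"
```

```text
the job is handed in; nothing more can be done
None
```

I pushed the strip nearer the screw in until its ends were level with its neighbour's, then pressed the block flat and fully down with about 21 N vertically at each press point (about 24 N in all); I did not nudge-test the strips' pinch before handing the job in at about 18 s.

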